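# Find the unlatched sump hatch and hold it open

## Task

One of the four identical hatches on the grey sump box has come unlatched: press gently on the hatches' black pads with the fingertips, one after another, until you find the one that rocks, then push that hatch well down, at least two thirds of its swing, and finish while still holding it open with the fingertips so that the well can be looked into. Do not lean hard on the latched ones, and leave the two nuts and the jar standing where they are; nothing is to be picked up.

Things in the scene. Friction and masses are not known exactly. Their poses are not given: they have to be found in the camera images.
- sump_box: Grey steel sump box fixed to the bench, 356 mm wide (y), 70 mm high, from x = -100 to +85 mm. Origin on its underside, below the hatches' pivot line; x points away from the robot (yaw within 0.2 rad). In its flat deck four identical wells, 64 mm wide, 66 mm deep, from x = -80 to +40 mm, lie side by side at y = +126, +42, -42, -126 mm, each covered by a hatch. Exactly one, a random one, is unlatched.
- hatch_1 (a joint): Tilt of hatch 1 (leftmost), an aluminium plate 110 x 58 x 4 mm flush with the deck, on a level pivot pin along the box's y, 75 mm from its robot-side end. 0 = shut; grows (rad) as that end sinks and the far end rises, to a stop at 0.65. A spring shuts it when let go. Unlatched: rocks from about 1.5 N on the pad, about 5 to 7 N at 0.5 rad. Latched: the pad gives 2 mm or less, then is firm.
- hatch_1_pad (a point): Centre of the top of the black rubber press pad (28 mm across, 1.5 mm thick) on hatch 1, 48 mm on the robot's side of its pivot, 71.5 mm above the bench when shut; moves with the hatch. Axes as the box's when shut. Shut fingertips pressed straight down here must sink about 20 to 24 mm for 0.5 rad of tilt.
- hatch_2 (a joint): Tilt of hatch 2 (second from the left), an aluminium plate 110 x 58 x 4 mm flush with the deck, on a level pivot pin along the box's y, 75 mm from its robot-side end. 0 = shut; grows (rad) as that end sinks and the far end rises, to a stop at 0.65. A spring shuts it when let go. Unlatched: rocks from about 1.5 N on the pad, about 5 to 7 N at 0.5 rad. Latched: the pad gives 2 mm or less, then is firm.
- hatch_2_pad (a point): Centre of the top of the black rubber press pad (28 mm across, 1.5 mm thick) on hatch 2, 48 mm on the robot's side of its pivot, 71.5 mm above the bench when shut; moves with the hatch. Axes as the box's when shut. Shut fingertips pressed straight down here must sink about 20 to 24 mm for 0.5 rad of tilt.
- hatch_3 (a joint): Tilt of hatch 3 (third from the left), an aluminium plate 110 x 58 x 4 mm flush with the deck, on a level pivot pin along the box's y, 75 mm from its robot-side end. 0 = shut; grows (rad) as that end sinks and the far end rises, to a stop at 0.65. A spring shuts it when let go. Unlatched: rocks from about 1.5 N on the pad, about 5 to 7 N at 0.5 rad. Latched: the pad gives 2 mm or less, then is firm.
- hatch_3_pad (a point): Centre of the top of the black rubber press pad (28 mm across, 1.5 mm thick) on hatch 3, 48 mm on the robot's side of its pivot, 71.5 mm above the bench when shut; moves with the hatch. Axes as the box's when shut. Shut fingertips pressed straight down here must sink about 20 to 24 mm for 0.5 rad of tilt.
- hatch_4 (a joint): Tilt of hatch 4 (rightmost), an aluminium plate 110 x 58 x 4 mm flush with the deck, on a level pivot pin along the box's y, 75 mm from its robot-side end. 0 = shut; grows (rad) as that end sinks and the far end rises, to a stop at 0.65. A spring shuts it when let go. Unlatched: rocks from about 1.5 N on the pad, about 5 to 7 N at 0.5 rad. Latched: the pad gives 2 mm or less, then is firm.
- hatch_4_pad (a point): Centre of the top of the black rubber press pad (28 mm across, 1.5 mm thick) on hatch 4, 48 mm on the robot's side of its pivot, 71.5 mm above the bench when shut; moves with the hatch. Axes as the box's when shut. Shut fingertips pressed straight down here must sink about 20 to 24 mm for 0.5 rad of tilt.
- nozzle_nut_0: Pale steel nozzle nut, 27 mm across, 26 mm high, standing loose on the deck's far ledge behind the hatches, in its left half; origin under its centre, z up.
- nozzle_nut_2: Off-white nozzle nut, 28 mm across, 26 mm high, standing loose on the deck's far ledge behind the hatches, in its right half; origin under its centre, z up.
- fluid_jar: Small brown jar with a black cap, 46 mm across, 71 mm high, standing loose on the bench to the right of the box; origin under its centre, z up.

How it is judged:
By the outcome, as a careful person would: the job done as asked, in the order asked, and still so for the second after the job is handed in, while the arm keeps its last pose, push and grip.
It also fails if it takes over 51 s, if anything falls off the work surface, if the arm or the gripper's body presses on something with over 40 N, if the wrist force passes 120 N, or if a joint passes its speed limit or range.

## Robot

A 6-joint arm with a two-finger parallel gripper is mounted at the origin on a cart in front of the work surface, level with it; the furniture and walls round the work are solid. World frame = base frame: x ahead of the robot, y to its left, z up, the work surface at z = 0. Lengths are in m, angles in rad, forces in N, time in s.
With the tool pointing down it reaches from about 0.35 to 0.8 m from the base axis. Payload 7.3 kg.
Tool frame: the origin (TCP) lies between the finger pads; the fingertips stand 25 mm ahead of it and the grasp point (between the pads) lies 6 mm ahead of it (r.tip_extent is the distance from the TCP to the fingertips, in m); z points along the fingers, y is the direction in which the jaws open and shut (so a half turn about z gives the same grasp; the last joint's range is limited). The gripper opens to 85 mm and grips with 20 to 120 N. Pads are 22 mm wide; open, the fingers measure 114 mm over their backs; the gripper's body (76 mm by 85 mm) begins 54 mm behind the grasp point. The pads swing forward as they close: fully open they stand 13 mm farther back than shut.
Start: joints at [1.03, 0.342, 1.524, -0, 1.275, -0.146], TCP at [0.202, 0.485, 0.256] pointing down, gripper open.
Joint ranges: [-2.53, 2.53], [-0.77, 2.02], [0.04, 2.7], [-1, 4.14], [0.28, 2.66], [-3.11, 3.11]. Speed limits (rad/s): [2.57, 2.57, 3.14, 3.14, 3.14, 3.14].

## Interface

Orientations are given as a unit quaternion [x, y, z, w].
In Python, from workcell import r, command_gripper, optics gives the robot as it stands. The module is installed in compiled form; this text tells all that it offers. Calls block until the motion is done:
- r.reach(position, orientation): joint-space move of the TCP to a pose.
- r.move_straight(position, orientation=None, speed=0.15, max_force=None): straight line of the TCP; orientation=None keeps the orientation; speed is the mean speed in m/s. With max_force (N) it stops when the force on the tool has changed by that much, and returns True; else False.
- r.movej(angles): joint-space move.
- command_gripper(opening, force=None): finger opening in m; force is the grip in N (None keeps the last); returns when the fingers have stopped.
- r.hold(seconds).
- r.solve_ik(position, orientation): joint angles nearest the present ones, or None.
- r.read_state(): the state.
- optics.get_image(name): name is "scene" or "side" or "wrist"; returns (picture, depth): 384x512x3 uint8, red, green, blue; 384x512 float32, m along the optical axis (not along the pixel's ray), 0 where there is no reading.
- optics.camera_model(name): a dict with "K" (3x3 intrinsics, pixels), "k1" (the pictures are not rectified: a ray, as slopes to the right and down, at radius r is drawn at 1 + k1 r^2 times it, then the intrinsics apply), "R" (3x3) and "t" (3): a world point X has camera coordinates R X + t; the wrist camera has in their place "tool_from_camera" (4x4, takes a point from camera to tool coordinates, whose origin is the TCP and whose axes are the flange's). Camera axes: x right, y down, z forward; pixel columns grow to the right and rows downward; lengths in m; the calibration is good to about 2 mm. A picture is of the moment at which its call begins: read the wrist's pose just before it. camera_model takes no time and is no camera call.
A pose or a line that the arm cannot do raises r.PlanningError and nothing moves.
- r.finish_job(): hands the job in, once; it reports no verdict.
The state is a dict: "time_s": time; "joint_positions": joint angles; "dq": joint speeds; "tau": joint torques, N m; "eef_pos": TCP position; "eef_rot": TCP orientation; "contact_force": force on the tool from outside, world axes, zero at the start; "torque": the same for the moment, N m; "grip_width": finger opening in m.
Only numpy, scipy, OpenCV 4.12 (cv2) and the standard library are available. Lean on these libraries where they do the work, as an engineer would, in place of code of your own. Each camera call takes 0.05 s, during which the arm holds its last target.

## Working session

There is one attempt and no reset: what is moved stays moved. The work goes in short steps, each a Python script; the robot and the scene stay as the last script left them, time stands still between calls to the robot, and variables do not carry over. Pictures are saved under pics/ and viewed, and the job is handed in when it is done.

```bash
mkdir -p pics; python3 - <<'E'
from workcell import r, command_gripper, optics
import cv2,numpy as np
s=r.read_state();print(s)
for n in("scene","side"):
    p,d=optics.get_image(n);cv2.imwrite(f"pics/{n}0.png",p[:,:,::-1]);np.savez(f"{n}0.npz",p=p,d=d)
    print(n,optics.camera_model(n))
print(optics.camera_model("wrist"),r.tip_extent)
E
```

```text
{'time_s': 0.0, 'joint_positions': array([ 1.02997722e+00,  3.42728647e-01,  1.52504146e+00, -1.93912845e-05,
        1.27545318e+00, -1.45965095e-01]), 'dq': array([-3.85839459e-04,  6.73811218e-04,  8.47686091e-05, -4.34102376e-04,
       -2.73024539e-04,  4.49290759e-04]), 'tau': array([ 8.21325339e-04, -4.33666849e+01, -2.46015877e+01, -1.82233994e-04,
        7.56882364e-03,  5.71298187e-06]), 'eef_pos': array([0.20171855, 0.48427895, 0.25561435]), 'eef_rot': array([ 1.96144129e-01,  9.80574738e-01, -7.70838583e-04, -2.65771010e-04]), 'contact_force': array([-0.50465594, -0.17749941,  0.05653619]), 'torque': array([-0.00481668, -0.02847026, -0.00871387]), 'grip_width': 0.08494426992546336}
scene {'K': array([[372.85721412,   0.        , 254.14746627],
       [  0.        , 372.85721412, 192.45745723],
       [  0.        ,   0.        ,   1.        ]]), 'k1': 0.017298180548477694, 'R': array([[-0.6708768 , -0.74139641, -0.01598985],
       [-0.55147142,  0.51320065, -0.65765064],
       [ 0.49578583, -0.43238462, -0.75315334]]), 't': array([0.39425994, 0.38729804, 0.61240446])}

[... 252 characters left out ...]
 [-0.01650354, -0.58431633, -0.81135816],
       [ 0.02890621,  0.81085067, -0.58453882]]), 't': array([-0.59085996,  0.06003965,  1.15979027])}
{'K': array([[340.56490348,   0.        , 251.23605192],
       [  0.        , 340.56490348, 189.88417064],
       [  0.        ,   0.        ,   1.        ]]), 'k1': -0.0783899941667666, 'tool_from_camera': array([[-1.93675211e-04, -9.58850017e-01, -2.83913028e-01,
         7.12067553e-02],
       [ 9.99999904e-01, -2.97392248e-04,  3.22209133e-04,
         8.78867819e-04],
       [-3.93383766e-04, -2.83912938e-01,  9.58849982e-01,
        -1.17974431e-01],
       [ 0.00000000e+00,  0.00000000e+00,  0.00000000e+00,
         1.00000000e+00]])} 0.025
```

View pics/scene0.png

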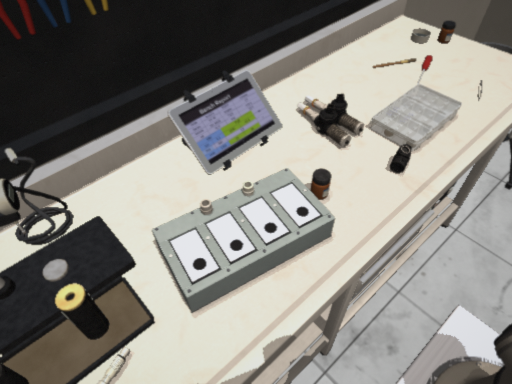

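View pics/side0.png

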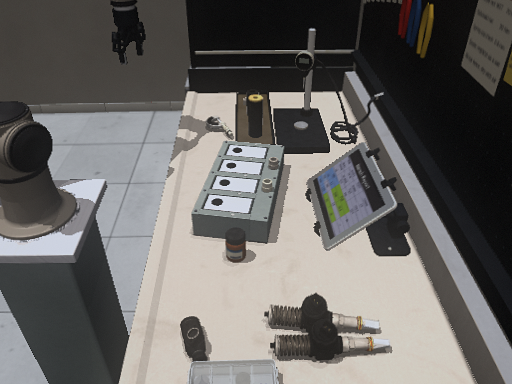

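The scene view shows four pads at about (200,264), (236,245), (270,227) and (302,211), which are hatches 1 to 4. The nuts are at (206,206) and (248,187), and the jar is at (320,183). The side view shows the pads at (237,149), (231,166), (223,183) and (217,202).

```bash
cat > h.py <<'E'
import numpy as np,cv2
from workcell import r, command_gripper, optics
def ray(cm,uv):
    k=cm["k1"];K=cm["K"]
    p=cv2.undistortPoints(np.array([[uv]],float),K,np.array([k,0,0,0,0.]))[0,0]
    return np.array([p[0],p[1],1.])
def onplane(cm,uv,z):
    d=cm["R"].T@ray(cm,uv);c=-cm["R"].T@cm["t"]
    return c+d*(z-c[2])/d[2]
def blob(p,uv,w=9,th=70):
    u,v=uv;g=p[v-w:v+w+1,u-w:u+w+1].max(2)
    m=(g<th).astype(np.uint8);n,l,s,c=cv2.connectedComponentsWithStats(m)
    i=1+np.argmax(s[1:,4]);return c[i]+[u-w,v-w],s[i,4]
E
python3 - <<'E'
from h import *
px={"scene":[(200,264),(236,245),(270,227),(302,211)],"side":[(237,149),(231,166),(223,183),(217,202)]}
loc=np.array([[-.048,y] for y in(.126,.042,-.042,-.126)])
P=[]
for n in px:
    f=np.load(n+"0.npz");cm=optics.camera_model(n);Q=[]
    for q in px[n]:
        c,a=blob(f["p"],q,w=9 if n=="scene" else 7);X=onplane(cm,c,.0715);Q.append(X[:2]);
        dz=f["d"][int(round(c[1])),int(round(c[0]))];Xd=cm["R"].T@(ray(cm,c)*dz-cm["t"])
        print(n,c.round(1),a,X.round(4),Xd.round(4))
    P.append(np.array(Q))
for Q in P+[(P[0]+P[1])/2]:
    A=loc-loc.mean(0);B=Q-Q.mean(0)
    th=np.arctan2((A[:,0]*B[:,1]-A[:,1]*B[:,0]).sum(),(A*B).sum())
    R=np.array([[np.cos(th),-np.sin(th)],[np.sin(th),np.cos(th)]]);t=Q.mean(0)-R@loc.mean(0)
    print("yaw",th,"box",t,"res mm",((loc@R.T+t-Q)*1e3).round(1).tolist())
    print((loc@R.T+t).round(4).tolist())
E
```

```text
scene [199.2 263.6] 96 [0.538  0.1908 0.0715] [0.5366 0.1915 0.074 ]
scene [235.9 244.7] 87 [0.5222 0.1084 0.0715] [0.5223 0.1084 0.0714]
scene [270.1 227.3] 76 [0.5061 0.0262 0.0715] [0.5058 0.0265 0.0722]
scene [302.2 211.1] 69 [ 0.4897 -0.0562  0.0715] [ 0.4898 -0.0564  0.0713]
side [237.2 149.8] 33 [0.5405 0.1852 0.0715] [0.5405 0.1869 0.0705]
side [230.9 165.1] 38 [0.5235 0.1036 0.0715] [0.5234 0.1055 0.0703]
side [224.3 182.3] 44 [0.5075 0.021  0.0715] [0.5072 0.028  0.0666]
side [216.8 201.6] 56 [ 0.4914 -0.0611  0.0715] [ 0.4912 -0.059   0.0699]
yaw -0.1931426467370502 box [0.56112014 0.0581013 ] res mm [[0.2, 0.1], [-0.1, 0.1], [-0.2, -0.1], [0.1, -0.1]]
[[0.5382, 0.191], [0.5221, 0.1085], [0.506, 0.0261], [0.4898, -0.0563]]
yaw -0.19610611033940584 box [0.5628051  0.05280908] res mm [[-0.2, 0.6], [0.4, -0.3], [0.0, -0.0], [-0.2, -0.3]]
[[0.5403, 0.1857], [0.5239, 0.1034], [0.5075, 0.021], [0.4912, -0.0614]]
yaw -0.1946230358238792 box [0.56196268 0.05545525] res mm [[-0.0, 0.4], [0.2, -0.1], [-0.1, -0.1], [-0.1, -0.2]]
[[0.5392, 0.1884], [0.523, 0.1059], [0.5067, 0.0235], [0.4905, -0.0589]]
```

```bash
python3 - <<'E'
from h import *
from scipy.spatial.transform import Rotation as Ro
th=-.1946;a=(np.pi+th)/2
q=[np.cos(a),np.sin(a),0,0]
r.reach([.515,.065,.25],q);command_gripper(0.0,20)
s=r.read_state();p,d=optics.get_image("wrist")
cv2.imwrite("pics/w1.png",p[:,:,::-1]);np.savez("w1.npz",p=p,d=d,pos=s["eef_pos"],rot=s["eef_rot"])
print(s["time_s"],s["eef_pos"],s["eef_rot"],s["grip_width"],s["contact_force"])
E
```

```text
2.7583 [0.51499516 0.06498968 0.2499868 ] [ 9.71574058e-02  9.95269028e-01 -2.84058223e-06 -8.47100749e-06] -6.539922324312845e-05 [-0.27632901 -1.18276595 -0.14102649]
```

View pics/w1.png

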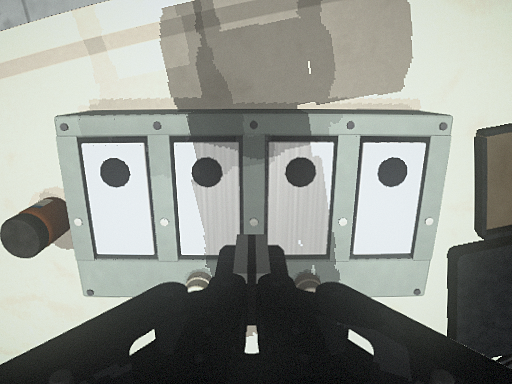

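The wrist view shows pads 4, 3, 2 and 1 at (115,172), (207,172), (300,172) and (391,172). The jar is at the left and both nuts are partly behind the fingers, at (198,282) and (307,283).

```bash
python3 - <<'E'
from h import *
from scipy.spatial.transform import Rotation as Ro
f=np.load("w1.npz");cm=optics.camera_model("wrist");T=np.eye(4);T[:3,:3]=Ro.from_quat(f["rot"]).as_matrix();T[:3,3]=f["pos"]
W=T@cm["tool_from_camera"];c2={**cm,"R":W[:3,:3].T,"t":-W[:3,:3].T@W[:3,3]}
loc=np.array([[-.048,y] for y in(.126,.042,-.042,-.126)]);Q=[]
for u in [(391,172),(300,172),(207,172),(115,172)]:
    c,a=blob(f["p"],u,18);X=onplane(c2,c,.0715);Q.append(X[:2]);print(c,a,X.round(4))
Q=np.array(Q);A=loc-loc.mean(0);B=Q-Q.mean(0)
th=np.arctan2((A[:,0]*B[:,1]-A[:,1]*B[:,0]).sum(),(A*B).sum());print(th)
E
```

```text
[406. 170.] 7 [0.5403 0.204  0.0715]
[299.42833333 171.23166667] 600 [0.5229 0.1082 0.0715]
[208.50715746 170.85889571] 489 [0.5068 0.0284 0.0715]
[124.         163.44444444] 9 [ 0.4852 -0.0447  0.0715]
-0.2163989731489048
```

```bash
cat >> h.py <<'E'
TH=-.194;BX=np.array([.562,.0565]);a_=(np.pi+TH)/2
q=[np.cos(a_),np.sin(a_),0,0]
def pad(i,dx=0):
    l=np.array([-.048+dx,[.126,.042,-.042,-.126][i-1]])
    return BX+np.array([[np.cos(TH),-np.sin(TH)],[np.sin(TH),np.cos(TH)]])@l
E
python3 - <<'E'
from h import *
for i in (1,2,3,4):
    x,y=pad(i)
    r.reach([x,y,.122],q);r.move_straight([x,y,.105],speed=.06)
    r.hold(.2);s0=r.read_state()
    hit=r.move_straight([x,y,.0905],speed=.015,max_force=3.5)
    s=r.read_state()
    print(i,hit,"z",s["eef_pos"].round(4),"dF",(s["contact_force"]-s0["contact_force"]).round(2),"t",s["time_s"],flush=True)
    if not hit: break
    r.move_straight([x,y,.122],speed=.08)
p,d=optics.get_image("scene");cv2.imwrite("pics/s2.png",p[:,:,::-1])
p,d=optics.get_image("wrist");cv2.imwrite("pics/w2.png",p[:,:,::-1])
E
```

```text
1 True z [0.5392 0.1894 0.096 ] dF [-1.02  0.48  5.98] t 4.8417
2 True z [0.523  0.107  0.0959] dF [-0.36  0.6   5.69] t 7.0417
3 True z [0.5068 0.0245 0.0959] dF [-0.35  0.03  6.71] t 9.2417
4 False z [ 0.4906 -0.0579  0.0906] dF [-1.95  0.97  1.75] t 11.9083
```

Hatch 4 gave way to the full 6 mm at under 2 N, while hatches 1 to 3 were firm. I'll push on here.

```bash
python3 - <<'E'
from h import *
x,y=pad(4);s0=r.read_state()
for z in (.083,.077,.0725):
    hit=r.move_straight([x,y,z],speed=.02,max_force=12)
    s=r.read_state();print(hit,s["eef_pos"].round(4),s["contact_force"].round(2),s["time_s"])
    if hit:break
r.hold(.3);s=r.read_state();print(s["eef_pos"].round(4),s["contact_force"].round(2),s["time_s"])
for n in("scene","wrist","side"):
    p,d=optics.get_image(n);np.savez(n+"3.npz",p=p,d=d)
    if n!="wrist":
        c=p[150:320,140:360] if n=="scene" else p[110:260,160:340];p=cv2.resize(c,None,fx=3.4,fy=3.4) 
    cv2.imwrite(f"pics/{n}3.png",p[:,:,::-1])
E
```

```text
False [ 0.4913 -0.058   0.0833] [ 1.22 -0.97  6.47] 12.5333
False [ 0.491  -0.058   0.0773] [-0.28 -0.31  5.69] 12.9833
False [ 0.4908 -0.0579  0.0728] [-0.53  0.21  6.73] 13.3583
[ 0.4908 -0.058   0.0728] [ 0.26 -0.44  6.43] 13.6583
```

View pics/scene3.png

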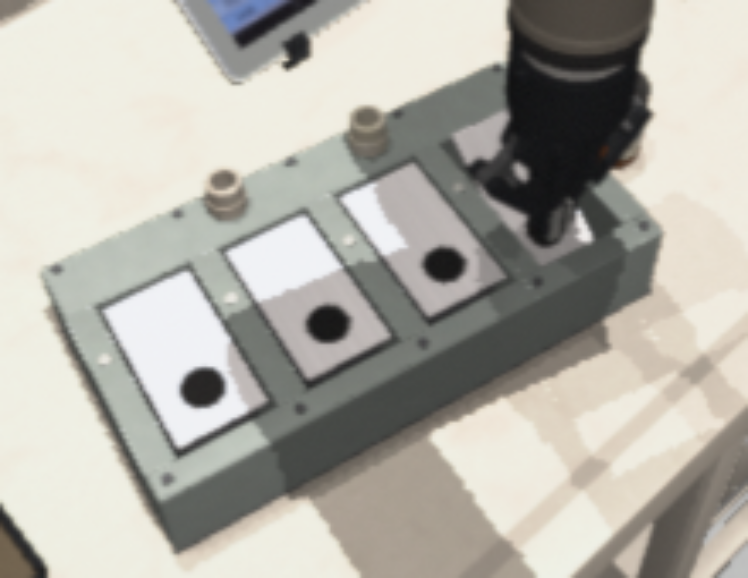

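View pics/wrist3.png

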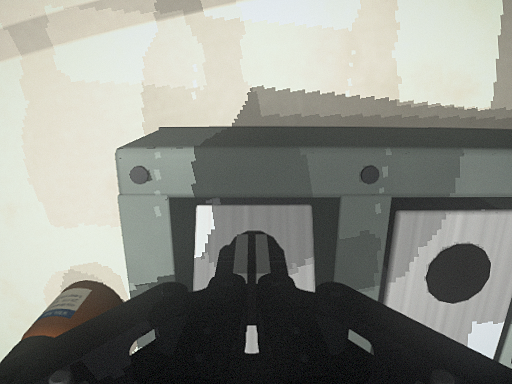

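View pics/side3.png

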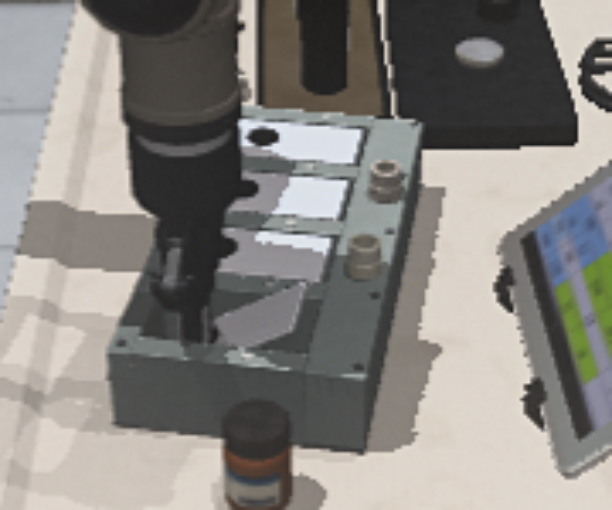

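The scene and side views show hatch 4 tilted down under the fingertips, far end raised. The nuts and jar are undisturbed. Next I'll measure the tilt from depth.

```bash
python3 - <<'E'
from h import *
from scipy.spatial.transform import Rotation as Ro
s=r.read_state()
for n in("wrist","side","scene"):
    f=np.load(n+"3.npz");cm=optics.camera_model(n);d=f["d"]
    if n=="wrist":
        T=np.eye(4);T[:3,:3]=Ro.from_quat(s["eef_rot"]).as_matrix();T[:3,3]=s["eef_pos"]
        W=T@cm["tool_from_camera"];R,t=W[:3,:3],W[:3,3]
    else: R=cm["R"].T;t=-R@cm["t"]
    v,u=np.nonzero(d>0);uv=np.stack([u,v],1).astype(float)[:,None]
    p=cv2.undistortPoints(uv,cm["K"],np.array([cm["k1"],0,0,0,0.]))[:,0]
    X=(np.c_[p,np.ones(len(p))]*d[v,u][:,None])@R.T+t
    c,s_=np.cos(TH),np.sin(TH);L=(X[:,:2]-BX)@np.array([[c,-s_],[s_,c]])
    m=(abs(L[:,1]+.126)<.024)&(L[:,0]>-.072)&(L[:,0]<.03)&(X[:,2]>.02)&(X[:,2]<.095)&(f["p"][v,u].min(1)>90)
    m&=abs(X[:,2]-.07-.55*L[:,0])<.015
    if m.sum()<10: print(n,m.sum());continue
    k=np.polyfit(L[m,0],X[m,2],1);print(n,m.sum(),"tilt",np.arctan(k[0]).round(3),"z0",k[1].round(4),L[m,0].min().round(3),L[m,0].max().round(3))
E
```

```text
wrist 4958 tilt 0.547 z0 0.0701 -0.064 -0.005
side 245 tilt 0.542 z0 0.0686 -0.038 0.03
scene 290 tilt 0.547 z0 0.0712 -0.062 0.029
```

All three cameras give a tilt of 0.54–0.55 rad, against the 0.433 needed and the stop at 0.65. I'm handing the job in while holding.

```bash
python3 - <<'E'
from h import *
s=r.read_state();print(s["time_s"],s["contact_force"].round(1),s["eef_pos"].round(4))
r.finish_job()
E
```

```text
13.8083 [-0.7 -0.2  6.6] [ 0.4908 -0.058   0.0728]
the job is handed in; nothing more can be done
```

Hatch 4, the rightmost, was the unlatched one. I pushed it well down and handed the job in at 13.8 s with the shut fingertips still holding it open.

- **Finding it:** I pressed the pads in order 1, 2, 3, 4. Hatches 1 to 3 were firm at once, with about 6 to 7 N on each. That was above my 3.5 N stop setting because the arm overshot slightly. Hatch 4 sank the full 6 mm at about 2 N.
- **How far open:** wrist, side and scene depth gave tilts of 0.547, 0.542 and 0.547 rad. Two thirds of the swing is 0.433 rad and the stop is at 0.65. The fingertips were holding it steadily with about 6.5 N.
- **Nuts and jar:** both nuts and the jar were standing where they had been in the last pictures. I checked this by eye and did not measure their positions.
- **Disagreement:** before pressing, the scene and side cameras differed by about 5 mm in the pads' y positions. I used a position in between, and the wrist view of hatch 2's pad agreed with it to about 1 mm. My pad detection failed in the wrist view for hatches 1 and 4, so those readings were not used.

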